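Hang the lift-off door back on a control enclosure

TASK

Take the loose steel door out of the slanted plywood cradle and hang it back on the open control enclosure: both door knuckles fully down over the two hinge pins. Then let go and swing the door shut, leaving the multimeter, the wrench and the jar of screws where they are.

Things in the scene. Friction and masses are not known exactly. Their poses are not given: they have to be found in the camera images.
- enclosure: Fixed grey steel control enclosure on the bench, 170 wide (y) x 120 deep (x) x 210 high, open at the front; roof caps reach 222. Origin: centre of its underside. x points from the open front (x = -60) to the back, y to its left seen from the front, z up. A flat steel hinge strip (front face x = -63, y about 65 to 105) on the left of the front carries the two hinge pins, one above the other.
- lower_pin_nominal (a point): Where the lower hinge pin would stand with the strip centred: centre of the flat shoulder (17 wide barrel top, 52 above the bench). A pin 8 thick rises 21.5 from it, its top 4 tapered to a 5 wide end. The strip is clamped in sideways slots: both pins together really stand up to 6 mm to either side along the enclosure's y; the shift is not reported: feel or look for it.
- upper_pin_nominal (a point): The same for the upper pin: centre of its shoulder, 120 above the lower one (172 above the bench), same barrel and pin, same unreported sideways shift.
- door_shut_nominal (a point): Where the door's centre lies when it hangs fully home and shut, but for the strip's sideways shift: 74 in front of the enclosure's centre, 110 above the bench. Axes as the enclosure's, and the shut door's are the same.
- door_centre (a point): Centre of the loose grey steel door, 173 wide (y) x 192 high (z) x 14 thick (x), about 0.45 kg. x: from the smooth outer face (a 20 wide lock disc 4 proud at y = -66) to the inner face (thin gasket), y: to the hinge edge, z: to its top edge. At the start it leans 35 degrees from vertical in the cradle's slot, outer face down, top edge free. Hung, it swings freely and stays where left.
- door: The same loose door; its origin and axes are those of door_centre. Opening swings its free edge out of the front and round to the hinge side: 90 degrees open it points straight out of the front, outer face to the enclosure's left, its lower edge 14 above the bench.
- door_top (a point): Middle of the door's top edge, 96 above its centre along its z; a good place to grip, 14 thick. Axes as the door's.
- lower_knuckle (a point): Centre of the lower rim of the door's lower knuckle, a tube 24 long, 17 outside, bore 11, open at both ends, its axis parallel to the door's z, 98.5 from the centre in y and 12 beyond the hinge edge. It must come down until this rim sits on the lower pin's shoulder.
- upper_knuckle (a point): The same for the upper knuckle, 120 above the lower one on the same axis; it goes over the upper pin at the same time.
- cradle: Fixed plywood cradle, base 170 (x) x 150 (y) x 15; origin at its underside, which spans x = -80 to 90. Its slot rises to its -x side along (-0.574, 0, 0.819). Two padded battens (y = +-40, 24 wide) lie under the door up to 125 from its lower edge; two keepers over it reach 44 up it, 3 off it. Draw the door 50 or more out along the slope before turning it upright.
- multimeter_centre (a point): Centre of a yellow and black multimeter, 130 x 68 x 42, lying loose on the bench; leave it alone.
- wrench_centre (a point): Centre of a plain steel combination wrench, 174 x 31 x 6, lying loose flat on the bench; leave it alone.
- screw_jar_centre (a point): Centre of a clear jar of screws, 70 wide, 80 high, standing loose on the bench; leave it alone.
There are look-alikes about, which are no part of the job. Of the things shaped like the enclosure, the grey one is meant.

How it is judged (in metres and radians):
At the end, for the whole second after the job is handed in: The door hangs on both pins, fully down (its centre 104 to 114 mm above the bench, 110 nominal, upright within 0.06 rad), shut (within 0.12 rad of the enclosure's front and its centre within 12 mm of its place sideways and about as much in depth), at rest and released (z of door_centre in the frame of enclosure between 0.104 and 0.114 m and x of door_centre in the frame of enclosure between -0.088 and -0.064 m and y of door_centre in the frame of enclosure between -0.012 and 0.012 m and angle between the x axis of door_centre and the x axis of enclosure, either way round below 0.12 rad and angle between door_centre's own z axis and vertical below 0.06 rad and linear speed of door below 0.02 m/s); the robot touches nothing.
It fails at once if the multimeter is moved by more than 3 cm (distance of multimeter_centre from where it was at the start of the episode above 0.03 m).
It fails at once if the wrench is moved by more than 3 cm (distance of wrench_centre from where it was at the start of the episode above 0.03 m).
It fails at once if the jar of screws is moved by more than 3 cm (distance of screw_jar_centre from where it was at the start of the episode above 0.03 m).
It also fails if it takes over 61 s, if anything falls off the work surface, if the arm or the gripper's body presses on something with over 40 N, if the wrist force passes 120 N, or if a joint passes its speed limit or range.

ROBOT

A 6-joint arm with a two-finger parallel gripper is mounted at the origin on a cart in front of the work surface, level with it; the furniture and walls round the work are solid. World frame = base frame: x ahead of the robot, y to its left, z up, the work surface at z = 0. Lengths are in m, angles in degrees, forces in N, time in s.
With the tool pointing down it reaches from about 0.275 to 0.75 m from the base axis. Payload 10.2 kg.
Tool frame: the origin (TCP) lies at the very end of the fingers, on their centre line; the grasp point (between the pads) lies 19 mm behind it (pinch_z is the distance from the TCP to the grasp point, in m); z points along the fingers, y is the line along which they close (so a half turn about z gives the same grasp; the last joint's range is limited). The gripper opens to 88 mm and grips with 3 to 60 N. Pads are 18 mm wide; open, the fingers measure 123 mm over their backs; the gripper's body (75 mm by 187 mm) begins 45 mm behind the grasp point.
Start: joints at [33.037, 17.928, 85.812, -0, 76.261, -12.8], TCP at [0.366, 0.377, 0.239] pointing down, gripper open.
Joint ranges: [-168.41, 168.41], [-55.51, 124.54], [10.69, 146.95], [-70.63, 250.63], [1, 178], [-165.06, 165.06]. Speed limits (degrees/s): [136.94, 136.94, 172.46, 180, 180, 180].

INTERFACE

Orientations are given as a 3x3 rotation matrix whose columns are the frame's x, y, z axes.
In Python, from bench import get_state, read_camera, get_calibration, job_done, pinch_z gives the robot as it stands.
- The arm moves only by the shell command python3 -m inch 'ROWS' [FORCE]. ROWS is JSON, a list that holds one entry, the list of rows, each a list of 7 numbers: the turn, a rotation vector about the tool's x, y, z in rad, then the shift along the tool's x, y, z in cm, then the finger opening in cm, from 0 to 8.81. A call has 1 to 5 rows; each row shifts and turns the commanded pose from where the row before left it, along the tool's axes as they then stand; what a row does not reach is not made up. A row lasts 1/8 s, in which the tool goes at most 62.5 mm and 10.7 degrees, less where a joint would pass 70% of its speed; a pose out of reach is approached as far as the arm can. A call is refused whole if a number of a shift passes 6.25 or a number of a turn 0.188, either way. A call with a gripper value outside its range is refused whole. The fingers move at their own pace and stop on an object; FORCE is the grip in N (left out, the last holds). Time passes only in rows, so rows that do not move let the fingers close. It gives the time, the measured TCP pose, the force, the opening and the grip force at its end, in the units of the state.
- get_state(): the state, without advancing time (a new reading comes with each control period).
- read_camera(name): name is "side" or "top" or "wrist"; returns (picture, depth): 400x640x3 uint8, blue, green, red; 400x640 float32, m along the optical axis (not along the pixel's ray), 0 where there is no reading.
- get_calibration(name): a dict with "fx", "fy", "cx", "cy" (pixels), "rvec" (rotation vector, rad) and "tvec" (3), from world to camera coordinates, as OpenCV has them; the wrist camera has in their place "T_tool_cam" (4x4, takes a point from camera to tool coordinates, whose origin is the TCP and whose axes are the flange's). Camera axes: x right, y down, z forward; pixel columns grow to the right and rows downward; lengths in m; the calibration is good to about 2 mm. A picture is of the moment at which its call begins: read the wrist's pose just before it. get_calibration takes no time and is no camera call.
- job_done(): hands the job in; it is judged then, once.
The state is a dict: "time_s": time; "q": joint angles; "joint_vel": joint speeds; "tau": joint torques, N m; "eef_pos": TCP position; "tcp_rot": TCP orientation; "wrist_force": force on the tool from outside, world axes, zero at the start; "ft_torque": the same for the moment, N m; "gripper_width": opening from 0.0 (shut) to 1.0 (fully open); "gripper_force": force on a finger pad.
Only numpy, scipy, OpenCV 4.12 (cv2) and the standard library are available. Lean on these libraries where they do the work, as an engineer would, in place of code of your own. Each camera call takes 0.05 s, during which the arm holds its last target. There are 200 camera calls.

## Working session

There is one attempt and no reset: what is moved stays moved. The work goes in short steps, Python scripts to look and compute and a shell command to move; the robot and the scene stay as the last step left them, time stands still between calls to the robot, and variables do not carry over. Pictures are saved under pics/ and viewed, at most 14 in all, crops included, and the job is handed in when it is done.

```bash
ls; mkdir -p pics
python3 - <<'E'
from bench import *
import cv2,numpy as np
s=get_state();print({k:np.round(v,3).tolist() for k,v in s.items()},pinch_z)
for n in("top","side","wrist"):
    im,d=read_camera(n);cv2.imwrite(f"pics/{n}0.png",im);np.savez(f"pics/{n}0.npz",im=im,d=d)
    c=get_calibration(n);print(n,{k:np.round(v,4).tolist() for k,v in c.items()},(d>0).mean())
E
```

```text
pics
{'time_s': 0.0, 'q': [33.038, 17.958, 85.855, -0.0, 76.261, -12.8], 'joint_vel': [-0.004, -0.002, 0.077, 0.055, -0.001, 0.005], 'tau': [0.001, -40.222, -25.227, 0.069, 0.035, -0.0], 'eef_pos': [0.366, 0.376, 0.238], 'tcp_rot': [[-0.717, 0.697, -0.001], [0.697, 0.717, -0.001], [0.0, -0.001, -1.0]], 'wrist_force': [0.653, 0.009, -0.518], 'ft_torque': [-0.029, -0.018, 0.038], 'gripper_force': 0.0, 'gripper_width': 1.0} 0.0187
top {'fx': 430.3241, 'fy': 430.3241, 'cx': 315.674, 'cy': 204.0484, 'rvec': [2.0332, -2.1982, 0.2244], 'tvec': [-0.0753, 0.5195, 1.1097]} 0.99609375
side {'fx': 446.0691, 'fy': 446.0691, 'cx': 316.5429, 'cy': 193.4321, 'rvec': [2.4413, 0.8737, -0.2596], 'tvec': [-0.3272, -0.242, 1.5458]} 0.99590625
wrist {'fx': 317.5636, 'fy': 317.5636, 'cx': 314.2314, 'cy': 193.6045, 'T_tool_cam': [[0.0002, -0.9513, -0.3082, 0.0795], [1.0, 0.0001, 0.0003, 0.0005], [-0.0003, -0.3082, 0.9513, -0.1469], [0.0, 0.0, 0.0, 1.0]]} 0.99595703125
```

View pics/top0.png

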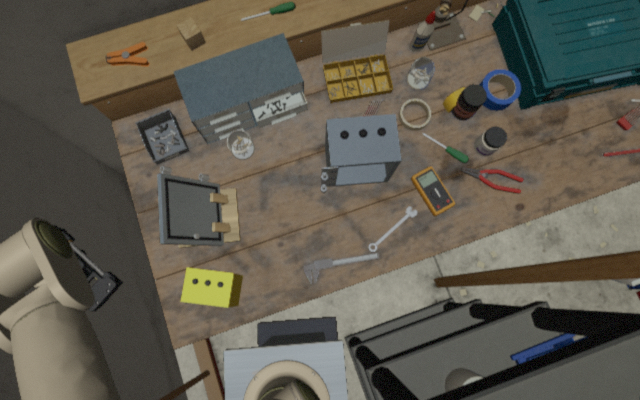

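View pics/side0.png

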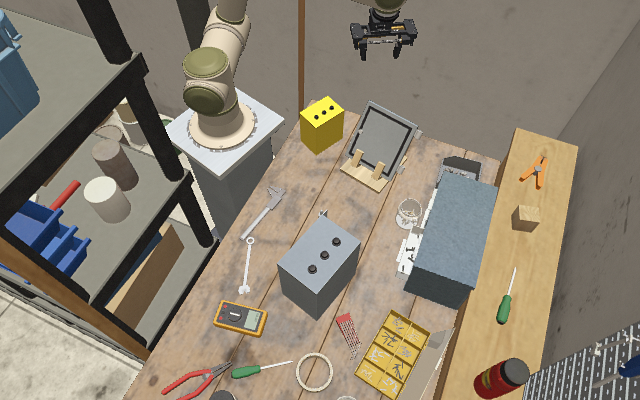

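The top view shows the grey enclosure at (362,150) with its hinge pins around (325,180). The door leans in the cradle at (192,210), with its keepers at (218,198) and (221,227). The other enclosure-shaped thing is the yellow box at (210,287), a look-alike; the grey one is open-fronted and has the hinge strip. The multimeter is at (433,190), the combination wrench at (393,229), and jars at (240,145) and (420,73). I'll confirm with one enlarged crop.

```bash
cat > h.py <<'E'
import numpy as np,cv2
from bench import *
def world(n,d,s=None):
    c=get_calibration(n);v,u=np.mgrid[0:400,0:640]
    P=np.stack([(u-c['cx'])/c['fx']*d,(v-c['cy'])/c['fy']*d,d],-1)
    if n=='wrist':
        T=np.array(c['T_tool_cam']);P=P@T[:3,:3].T+T[:3,3]
        return P@np.array(s['tcp_rot']).T+np.array(s['eef_pos'])
    R=cv2.Rodrigues(np.array(c['rvec']))[0];return (P-np.array(c['tvec']))@R
E
python3 - <<'E'
from h import *
z=np.load('pics/top0.npz');im,d=z['im'],z['d'];W=world('top',d)
cv2.imwrite('pics/crop1.png',cv2.resize(im[105:265,150:410],None,fx=3,fy=3,interpolation=cv2.INTER_CUBIC))
for n in('top','side'):
    z=np.load(f'pics/{n}0.npz');W=world(n,z['d']);x,y,h=W[...,0],W[...,1],W[...,2]
    print(n,'bench z',np.median(h[(abs(h)<.02)]))
    m=((abs(h-.21)<.008)).astype(np.uint8)
    k,l,st,ce=cv2.connectedComponentsWithStats(m)
    for i in range(1,k):
        if st[i,4]>400:
            p=W[l==i];r=cv2.minAreaRect((p[:,:2]*1000).astype(np.float32));print(ce[i].round(),st[i,4],r,np.median(p[:,2]), cv2.boxPoints(r).round().tolist())
# door plane in top
z=np.load('pics/top0.npz');W=world('top',z['d'])
p=W[195:225,175:205].reshape(-1,3);c=p.mean(0);n=np.linalg.svd(p-c)[2][2];print('door panel',c,n*np.sign(n[2]),'tilt',np.degrees(np.arccos(abs(n[2]))))
for q in [(162,172),(163,240),(160,205),(218,186),(222,244),(325,174),(325,187),(433,190),(393,229),(240,145),(210,287)]: print(q,W[q[1],q[0]].round(4))
E
```

```text
top bench z -0.0008037927967878396
[67. 20.] 660 ((1009.5828247070312, 477.11669921875), (8.44386100769043, 364.5748596191406), 15.147284507751465) 0.20984309375747773 [[958.0, 652.0], [1053.0, 300.0], [1061.0, 302.0], [966.0, 654.0]]
[363. 141.] 3271 ((627.5899658203125, -239.19276428222656), (123.94194793701172, 170.4318389892578), 0.4015546143054962) 0.20870081010479194 [[565.0, -154.0], [566.0, -325.0], [690.0, -324.0], [689.0, -154.0]]
side bench z -0.0002730595408249305
[539. 126.] 1687 ((894.515869140625, 469.5570068359375), (549.2413330078125, 1166.5247802734375), 50.31615447998047) 0.21002771490126934 [[270.0, 631.0], [1168.0, -114.0], [1519.0, 308.0], [621.0, 1053.0]]
[318. 254.] 3311 ((630.0321655273438, -237.47604370117188), (121.67391967773438, 179.0308074951172), 0.2297023981809616) 0.20882984600028867 [[569.0, -148.0], [570.0, -327.0], [691.0, -327.0], [691.0, -148.0]]
door panel [0.50819133 0.20409259 0.12459523] [-0.15363408  0.97714739  0.14689981] tilt 81.55269126319935
(162, 172) [0.594  0.2533 0.182 ]
(163, 240) [0.4265 0.2502 0.1868]
(160, 205) [0.5114 0.2573 0.1854]
(218, 186) [0.5862 0.1487 0.0407]
(222, 244) [0.4249 0.1428 0.0424]
(325, 174) [ 0.5551 -0.1415  0.1928]
(325, 187) [ 0.5571 -0.1445  0.054 ]
(433, 190) [ 0.5295 -0.4414  0.0375]
(393, 229) [ 0.4347 -0.3255  0.004 ]
(240, 145) [0.7051 0.0853 0.0276]
(210, 287) [0.311  0.1539 0.1429]
```

View pics/crop1.png

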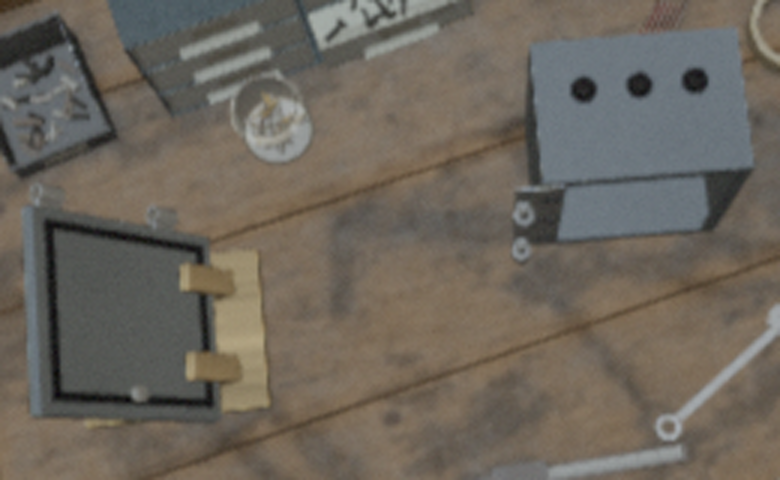

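The crop confirms the grey, open-fronted enclosure, with its hinge barrels at crop (524,213) and (521,248). The door lies inner face up, its top edge on the left and its knuckles at crop (45,193) and (160,215), on the +x side. Next I'll measure it precisely.

```bash
cat > m1.py <<'E'
from h import *
rng=np.random.default_rng(0)
for n in('top','side'):
    z=np.load(f'pics/{n}0.npz');W=world(n,z['d']);x,y,h=W[...,0],W[...,1],W[...,2]
    c=get_calibration(n);R=cv2.Rodrigues(np.array(c['rvec']))[0];print(n,'cam at',(-R.T@np.array(c['tvec'])).round(3))
    m=(x>.38)&(x<.64)&(y>.10)&(y<.30)&(h>.05)&(h<.22);P=W[m];best=0
    for _ in range(500):
        a=P[rng.choice(len(P),3,False)];v=np.cross(a[1]-a[0],a[2]-a[0]);v/=np.linalg.norm(v)+1e-12
        i=abs((P-a[0])@v)<.003
        if i.sum()>best:best=i.sum();I=i
    q=P[I];ctr=q.mean(0);v=np.linalg.svd(q-ctr,full_matrices=False)[2][2];v*=np.sign(v[2])
    print('plane',v.round(4),'n',best,len(P),'tilt from vert',90-np.degrees(np.arccos(v[2])))
    X=v;Y=np.array([1,0,0.]);Y-=X*(Y@X);Y/=np.linalg.norm(Y);Z=np.cross(X,Y)
    near=m&(abs((W-ctr)@X)<.006);p=W[near]
    ab=np.c_[(p-ctr)@Y,(p-ctr)@Z];
    r=cv2.minAreaRect((ab*1000).astype(np.float32));print('rect',r)
    print('pct Y',np.percentile(ab[:,0],[.5,2,5,95,98,99.5]).round(4),'Z',np.percentile(ab[:,1],[.5,2,5,95,98,99.5]).round(4))
    # top edge at several Y
    for a in(-.06,-.03,0,.03,.06):
        s=abs(ab[:,0]-a)<.008;print(a,'top edge Z',np.percentile(ab[s,1],98).round(4),'world',(ctr+a*Y+np.percentile(ab[s,1],98)*Z).round(4))
    print('Y',Y.round(3),'Z',Z.round(3),'ctr',ctr.round(4))
E
python3 m1.py
```

```text
top cam at [ 0.277 -0.098  1.192]
plane [ 0.0304 -0.8151  0.5786] n 3300 4169 tilt from vert 35.34883797763606
rect ((8.597312927246094, -9.132514953613281), (192.95445251464844, 176.89688110351562), 1.20991051197052)
pct Y [-0.0873 -0.085  -0.0804  0.0805  0.0914  0.1004] Z [-0.0947 -0.0908 -0.0821  0.0728  0.0764  0.0781]
-0.06 top edge Z 0.0742 world [0.4471 0.2506 0.1889]
-0.03 top edge Z 0.0755 world [0.4771 0.2521 0.1893]
0 top edge Z 0.0761 world [0.5071 0.2532 0.1893]
0.03 top edge Z 0.0771 world [0.5371 0.2546 0.1896]
0.06 top edge Z 0.0768 world [0.5671 0.2551 0.1888]
Y [ 1.     0.025 -0.018] Z [0.    0.579 0.815] ctr [0.5071 0.2092 0.1273]
side cam at [ 0.915 -0.593  1.169]
plane [ 0.0315 -0.8146  0.5791] n 2135 3278 tilt from vert 35.38874035178297
rect ((3.977386474609375, -6.824623107910156), (193.9189910888672, 175.05201721191406), 1.2829138040542603)
pct Y [-0.0917 -0.0877 -0.0826  0.0778  0.0887  0.0973] Z [-0.092  -0.0873 -0.0791  0.0723  0.0775  0.0797]
-0.06 top edge Z 0.0769 world [0.4535 0.2488 0.189 ]
-0.03 top edge Z 0.0778 world [0.4835 0.25   0.1891]
0 top edge Z 0.0782 world [0.5134 0.251  0.1889]
0.03 top edge Z 0.0786 world [0.5434 0.2521 0.1887]
0.06 top edge Z 0.0781 world [0.5734 0.2525 0.1877]
Y [ 1.     0.026 -0.018] Z [0.    0.579 0.815] ctr [0.5134 0.2057 0.1252]
```

```bash
cat >> h.py <<'E'
from scipy.spatial.transform import Rotation as Rn
def doorR(yaw,tilt):  # door axes: yaw 0 = 90 deg open attitude, tilt = lean from vertical (deg)
    dx=np.array([0,-np.cos(np.radians(tilt)),np.sin(np.radians(tilt))]);dy=np.array([1.,0,0]);D=np.c_[dx,dy,np.cross(dx,dy)]
    return Rn.from_euler('z',yaw,degrees=True).as_matrix()@D
def toolR(D): return np.c_[-D[:,1],-D[:,0],-D[:,2]]
def plan(Rt,pt,s=None):
    s=s or get_state();R0=np.array(s['tcp_rot']);p=np.array(s['eef_pos'])
    rv=Rn.from_matrix(R0.T@Rt).as_rotvec();d=np.array(pt)-p
    print('t',round(s['time_s'],2),'at',p.round(4),'turn rad',rv.round(4),'shift cm in turned tool',(Rt.T@d*100).round(2),'world mm',(d*1000).round(1),'wrench',np.round(s['wrist_force'],1))
E
python3 - <<'E'
from h import *
D=doorR(2.2,35.2);top=np.array([.506,.258,.185]);print(D.round(3))
plan(toolR(D),top+.07*D[:,2])
E
```

```text
[[ 0.031  0.999 -0.022]
 [-0.817  0.038  0.576]
 [ 0.576  0.     0.817]]
t 0.15 at [0.3656 0.3765 0.2383] turn rad [ 0.5793 -0.2489 -0.7828] shift cm in turned tool [-13.57  -7.04   4.49] world mm [138.8 -78.2   3.9] wrench [-0.5  0.2 -0. ]
```

```bash
python3 -m inch '[[[0.0966,-0.0415,-0.1305,0,0,0,4.5],[0.0966,-0.0415,-0.1305,0,0,0,4.5],[0.0966,-0.0415,-0.1305,0,0,0,4.5],[0.0966,-0.0415,-0.1305,0,0,0,4.5],[0.0966,-0.0415,-0.1305,0,0,0,4.5]]]' 20 
python3 -m inch '[[[0.0966,-0.0415,-0.1305,0,0,0,4.5],[0,0,0,-4.5,-2.4,1.5,4.5],[0,0,0,-4.5,-2.3,1.5,4.5],[0,0,0,-4.5,-2.3,1.5,4.5],[0,0,0,0,0,0,4.5]]]'
python3 - <<'E'
from h import *
D=doorR(2.2,35.2);top=np.array([.506,.258,.185])
plan(toolR(D),top+.07*D[:,2]);s=get_state();print(s['q'])
im,d=read_camera('wrist');cv2.imwrite('pics/wrist1.png',im);np.savez('pics/wrist1.npz',im=im,d=d)
W=world('wrist',d,s);m=(abs((W-top)@D[:,0])<.012)&(abs((W-top)@D[:,2])<.1)&(abs(W[...,0]-.506)<.15)
q=(W[m]-top)@D
v=W[m]-top
# fit inner plane & edge
for a in(-.06,-.03,0,.03,.06):
    t=q[abs(q[:,1]-a)<.008]; i=t[(t[:,2]<-.01)&(t[:,2]>-.06)]
    print(a,len(t),'top z pct',np.percentile(t[:,2],[95,98,99.5]).round(4),'inner face x med',np.median(i[:,0]).round(4),'range',np.percentile(t[:,0],[1,99]).round(4))
print('Y',np.percentile(q[:,1],[.5,2,98,99.5]).round(4))
E
```

```text
time_s: 0.78
eef_pos: [0.3659, 0.3766, 0.2385]
tcp_rot: [[-0.995, 0.095, -0.015], [0.09, 0.863, -0.496], [-0.034, -0.495, -0.868]]
wrist_force: [0.8, 0.1, 0.3]
gripper_width: 0.513
gripper_force: 0.0
time_s: 1.4
eef_pos: [0.5059, 0.2965, 0.2416]
tcp_rot: [[-0.999, -0.028, 0.02], [-0.034, 0.816, -0.576], [-0.0, -0.577, -0.817]]
wrist_force: [-0.9, -0.1, 0.1]
gripper_width: 0.511
gripper_force: 0.0
t 1.4 at [0.5059 0.2965 0.2416] turn rad [-0.0004 -0.0021 -0.0033] shift cm in turned tool [ 0.14  0.12 -0.16] world mm [-1.5  1.8  0.6] wrench [-0.9 -0.1  0.1]
[ 31.20170732  38.00820495  61.34159726 -30.58478639  98.34035222
 -60.49099403]
-0.06 604 top z pct [0.0034 0.0037 0.004 ] inner face x med 0.0094 range [-0.0094  0.0101]
-0.03 577 top z pct [0.0032 0.0035 0.0038] inner face x med 0.0097 range [-0.0114  0.0104]
0 471 top z pct [0.0032 0.0035 0.0037] inner face x med 0.0094 range [-0.006   0.0102]
0.03 471 top z pct [0.003  0.0033 0.0035] inner face x med 0.0091 range [-0.0115  0.0099]
0.06 378 top z pct [0.0032 0.0033 0.0035] inner face x med 0.0094 range [-0.0057  0.0102]
Y [-0.1475 -0.1452  0.0815  0.0944]
```

View pics/wrist1.png

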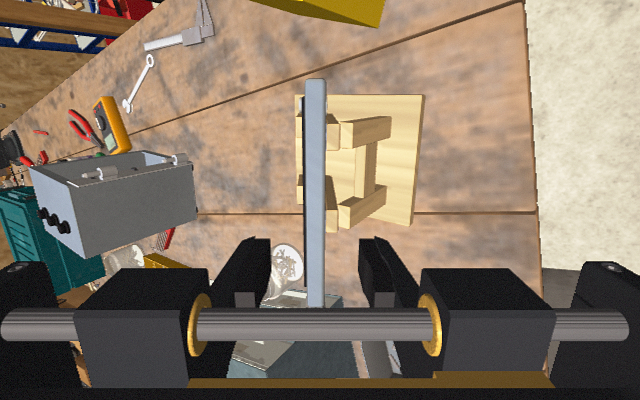

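The wrist view shows the door's top edge end-on between the open fingers (columns 304–325, rows 80–310), centred and parallel. The tilt and yaw are right, so I'll go in and grip.

```bash
python3 -m inch '[[[0,0,0,0,-0.1,4.0,4.5],[0,0,0,0,0,4.0,4.5],[0,0,0,0,0,1.7,4.5],[0,0,0,0,0,0,1.0],[0,0,0,0,0,0,1.0]]]' 40
python3 -m inch '[[[0,0,0,0,0,0,0.8],[0,0,0,0,0,0,0.8],[0,0,0,0,0,0,0.8],[0,0,0,0,0,0,0.8]]]'
```

```text
time_s: 2.08
eef_pos: [0.506, 0.2431, 0.1645]
tcp_rot: [[-0.999, -0.031, 0.024], [-0.04, 0.817, -0.575], [-0.002, -0.576, -0.818]]
wrist_force: [-0.4, 0.3, 0.3]
gripper_width: 0.309
gripper_force: 0.0
time_s: 2.58
eef_pos: [0.5062, 0.2426, 0.1644]
tcp_rot: [[-0.999, -0.031, 0.024], [-0.039, 0.817, -0.575], [-0.002, -0.576, -0.818]]
wrist_force: [-0.9, 4.9, 5.3]
gripper_width: 0.156
gripper_force: 40.0
```

```bash
python3 -m inch '[[[0,0,0,0,0,-2,0.8],[0,0,0,0,0,-4,0.8],[0,0,0,0,0,-4,0.8],[0,0,0,0,0,-4,0.8],[0,0,0,0,0,-4,0.8]]]'
python3 - <<'E'
from h import *
s=get_state();D=doorR(0,0)
plan(toolR(D),np.array(s['eef_pos']))
E
```

```text
time_s: 3.2
eef_pos: [0.5018, 0.3464, 0.3107]
tcp_rot: [[-0.999, -0.032, 0.021], [-0.039, 0.817, -0.576], [0.001, -0.576, -0.817]]
wrist_force: [0.2, 0.5, -4.6]
gripper_width: 0.15
gripper_force: 40.0
t 3.2 at [0.5018 0.3464 0.3107] turn rad [-0.6141  0.0107  0.0379] shift cm in turned tool [0. 0. 0.] world mm [0. 0. 0.] wrench [ 0.2  0.5 -4.6]
```

```bash
python3 -m inch '[[[-0.1228,0.0021,0.0076,0,0,0,0.8],[-0.1228,0.0021,0.0076,0,0,0,0.8],[-0.1228,0.0021,0.0076,0,0,0,0.8],[-0.1228,0.0021,0.0076,0,0,0,0.8],[-0.1228,0.0021,0.0076,0,0,0,0.8]]]'
python3 -m inch '[[[0,0,0,0.2,-2.5,0,0.8],[0,0,0,0.5,-5,0,0.8],[0,0,0,0.5,-5,0,0.8],[0,0,0,0.5,-5,0,0.8],[0,0,0,0.5,-5,0,0.8]]]'
python3 -m inch '[[[0,0,0,0.6,-5,0,0.8],[0,0,0,0.6,-5,0,0.8],[0,0,0,0.6,-5,0,0.8],[0,0,0,0.5,-5,1,0.8],[0,0,0,0,-4,1,0.8]]]'
python3 -m inch '[[[0,0,0,0,-2.5,2,0.8],[0,0,0,0,0,2,0.8],[0,0,0,0,0,0,0.8],[0,0,0,0,0,0,0.8]]]'
python3 - <<'E'
from h import *
s=get_state();D=doorR(0,0)
plan(toolR(D),np.array([.457,-.145,.22]))
for n in('top','side','wrist'):
    im,d=read_camera(n);np.savez(f'pics/{n}2.npz',im=im,d=d);cv2.imwrite(f'pics/{n}2.png',im)
a=np.load('pics/top2.npz')['im'];b=np.load('pics/side2.npz')['im']
A=cv2.resize(a[140:260,250:410],None,fx=4,fy=4,interpolation=cv2.INTER_CUBIC)
cv2.imwrite('pics/t2c.png',A)
E
```

```text
time_s: 3.82
eef_pos: [0.5019, 0.3455, 0.3099]
tcp_rot: [[-1.0, 0.001, 0.001], [0.001, 1.0, 0.003], [-0.001, 0.003, -1.0]]
wrist_force: [0.7, -0.0, -4.6]
gripper_width: 0.151
gripper_force: 40.0
time_s: 4.45
eef_pos: [0.4793, 0.119, 0.3099]
tcp_rot: [[-1.0, 0.0, 0.0], [0.0, 1.0, -0.0], [-0.0, -0.0, -1.0]]
wrist_force: [0.4, 0.4, -4.9]
gripper_width: 0.156
gripper_force: 40.0
time_s: 5.08
eef_pos: [0.4561, -0.1211, 0.2898]
tcp_rot: [[-1.0, 0.001, 0.001], [0.001, 1.0, 0.0], [-0.001, 0.0, -1.0]]
wrist_force: [-0.0, -0.1, -4.0]
gripper_width: 0.155
gripper_force: 40.0
time_s: 5.58
eef_pos: [0.4572, -0.1443, 0.2513]
tcp_rot: [[-1.0, 0.0, 0.003], [0.0, 1.0, -0.001], [-0.003, -0.001, -1.0]]
wrist_force: [0.2, -0.3, -3.8]
gripper_width: 0.154
gripper_force: 40.0
t 5.58 at [ 0.4572 -0.1443  0.2513] turn rad [-0.0007  0.0027 -0.0001] shift cm in turned tool [ 0.02 -0.07  3.13] world mm [ -0.2  -0.7 -31.3] wrench [ 0.2 -0.3 -3.8]
```

View pics/t2c.png

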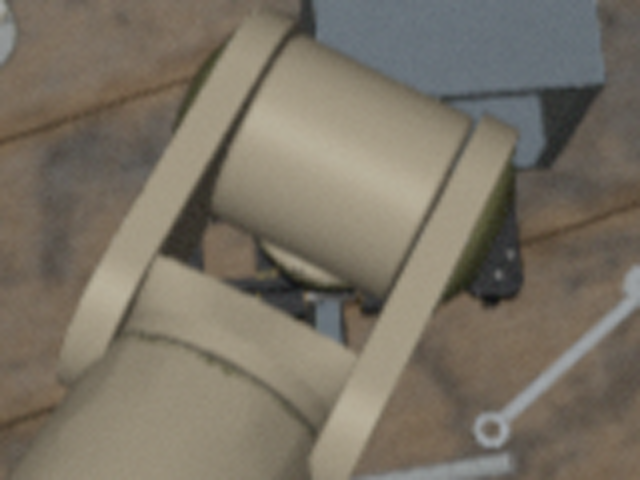

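View pics/wrist2.png

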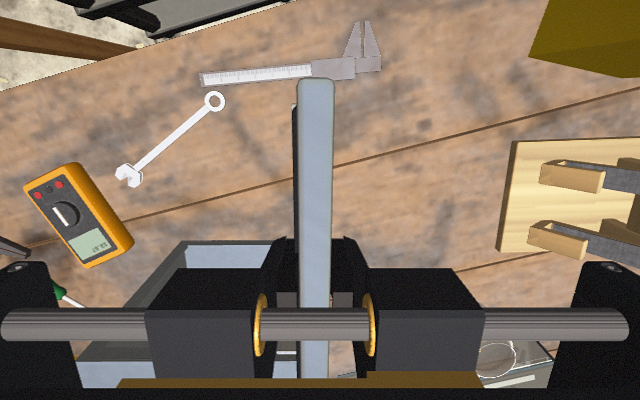

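The top camera is blocked by the arm, and the wrist view shows the door gripped straight (columns 298–335). I'll check the side view for the knuckle and pin together.

Run:
```python
from h import *
c=get_calibration('side')
for p in [(.5555,-.1395,.1935),(.5555,-.1445,.1+.171)]:
    print(cv2.projectPoints(np.array([p]),np.array(c['rvec']),np.array(c['tvec']),np.array([[c['fx'],0,c['cx']],[0,c['fy'],c['cy']],[0,0,1.]]),None)[0].ravel())
a=np.load('pics/side0.npz')['im'][180:250,280:380];b=np.load('pics/side2.npz')['im'][180:250,280:380]
f=lambda i:cv2.resize(i,None,fx=6,fy=6,interpolation=cv2.INTER_CUBIC)
t0=cv2.resize(np.load('pics/top0.npz')['im'][160:195,300:350],None,fx=6,fy=6,interpolation=cv2.INTER_CUBIC)
A=np.vstack([f(a)[:300],f(b)[:300]])
B=np.zeros((600,180,3),np.uint8);cv2.imwrite('pics/s2c.png',A)
```

```text
[321.60211528 209.38789884]
[320.51501004 194.23543368]
```

View pics/s2c.png

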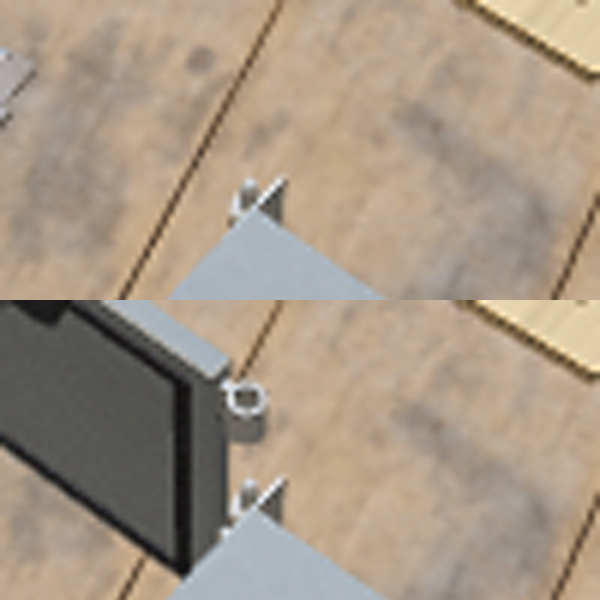

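The side view shows the pin top at pixel about (321.5,210.6) and the upper knuckle's rim centred at about (321.2,196.5). Now I'll cast rays onto the known heights.

```bash
cat >> h.py <<'E'
def ray(n,u,v,z):
    c=get_calibration(n);R=cv2.Rodrigues(np.array(c['rvec']))[0];o=-R.T@np.array(c['tvec'])
    d=R.T@np.array([(u-c['cx'])/c['fx'],(v-c['cy'])/c['fy'],1]);return o+d*(z-o[2])/d[2]
E
python3 - <<'E'
from h import *
i=np.load('pics/side2.npz')['im'].astype(int);g=i.mean(2).astype(int)
print('knuckle',*g[190:206,315:329],sep='\n');print('pin',*np.load('pics/side0.npz')['im'].mean(2).astype(int)[206:219,315:330],sep='\n')
print('pin',ray('side',321.5,210.5,.1935));print('knk',ray('side',321.2,196.5,.271))
t=np.load('pics/top0.npz')['im'].mean(2).astype(int)
print('top',*t[166:196,317:334],sep='\n')
z=np.load('pics/wrist2.npz');s=get_state();W=world('wrist',z['d'],s)
m=(abs(W[...,1]+.1443)<.02)&(W[...,2]>.26)&(W[...,2]<.30)&(W[...,0]<.45)&(W[...,0]>.33);q=W[m];zt=np.median(q[:,2]);q=q[abs(q[:,2]-zt)<.004]
print('door top z',zt,'y',np.percentile(q[:,1],[1,99]),np.median(q[:,1]),'free edge x',np.percentile(q[:,0],[.3,1]))
E
```

```text
knuckle
[178 180 177 128 170 162  72 153 156 162 170 174 173 174]
[181 177  98 120 163 115 123 149 156 162 174 171 171 172]
[170 101  72 116 145  79 152 155 157 165 171 173 170 166]
[ 75  69 162 186 123 166 169 177 168 174 175 173 169 167]
[ 78 108 222 218 215 169 167 201 197 174 174 172 169 171]
[ 79  83  93 219  75  90  93  78 200 158 169 170 171 170]
[ 80  83 114 236 102  93  95  91 171 193 171 171 172 171]
[ 80  85  81 219 141 107 102 110 190 166 174 172 174 171]
[ 81  84  93 130 211 198 167 222 166 134 169 161 163 168]
[ 81  60  95  97  82 134 134  85  86 131 162 155 153 162]
[ 82  74  83 101 102  99  99  99  90 128 157 151 150 160]
[ 79  77  85 101 102 102 101 100  90 124 153 150 159 167]
[ 81  75  80 101 100 101 101  98  92 136 158 164 171 172]
[ 82  77  70 114 107 103 101  99 121 151 163 172 178 176]
[ 81  76  71 149 173 156 143 156 156 158 167 176 175 170]
[ 82  76  69 151 172 163 152 160 165 167 171 174 168 166]
pin
[163 166 168 168 169 160 157 165 166 173 176 172 165 164 162]
[165 170 170 168 171 173 174 172 164 172 176 168 167 166 162]
[163 169 171 169 170 173 178 168 165
[... 2181 characters left out ...]
 94  89  94  93  97 101]
[106 107 108 114 138 121  96  91 127 122 109  99  96  99 101 101  99]
[107 109 109 109 139 133 113 114 133 120 102  95  95  99  98  97  93]
[108 108 109  99 124 135 136 132 123 104  93  94  95  99  97  93  88]
[111 108 106 101  93 104 118 108  89  90  93  92  90  88  90  87  89]
[107 105 107 105  95  89  83  77  82  95  95  88  85  89  86  86  90]
[111 109 108 105 103  98  88  86  97  96  94  87  82  83  88  84  85]
[112 107 106 106 106 102 104 101  97  97  93  87  85  82  86  86  85]
[111 110 108 104 100  97  97  98  97  93  93  89  86  87  90  83  88]
door top z 0.27925985463222075 y [-0.16107569 -0.12760664] -0.14403452210465445 free edge x [0.37317879 0.37387685]
```

Run:
```python
from h import *
P=ray('side',321.15,210.3,.1935);print('side pin',P);
for z in(.268,.2698,.272): K=ray('side',320.85,196.0,z);print('knk',z,K.round(4),'pin-knk mm',((P-K)*1000).round(1)[:2])
print('top pin top',ray('top',323.9,174.0,.1935),'shoulder',ray('top',324.2,176.2,.172),'lower shoulder',ray('top',324,188.,.052))
c=get_calibration('top')
for p in [(.5555,-.1395,.1935),(.5555,-.1395,.172),(.5555,-.1395,.052),(.5555,-.1395,.0735)]:
    print(cv2.projectPoints(np.array([p]),np.array(c['rvec']),np.array(c['tvec']),np.array([[c['fx'],0,c['cx']],[0,c['fy'],c['cy']],[0,0,1.]]),None)[0].ravel())
```

```text
side pin [ 0.55630757 -0.14231494  0.1935    ]
knk 0.268 [ 0.5581 -0.1464  0.268 ] pin-knk mm [-1.8  4.1]
knk 0.2698 [ 0.5588 -0.1473  0.2698] pin-knk mm [-2.5  5. ]
knk 0.272 [ 0.5597 -0.1484  0.272 ] pin-knk mm [-3.4  6. ]
top pin top [ 0.55508563 -0.13879504  0.1935    ] shoulder [ 0.55544212 -0.13995336  0.172     ] lower shoulder [ 0.55505557 -0.14163769  0.052     ]
[324.17817539 173.81210012]
[324.01387231 176.19119543]
[323.20514761 187.90146307]
[323.33791286 185.97903312]
```

```bash
python3 -m inch '[[[0,0,0,0.24,0.44,1.5,0.8],[0,0,0,0,0,1.5,0.8],[0,0,0,0,0,1.2,0.8],[0,0,0,0,0,0,0.8]]]'
python3 - <<'E'
from h import *
s=get_state();D=doorR(0,0)
plan(toolR(D),np.array([.4548,-.140,.206]))
im,d=read_camera('side');np.savez('pics/side3.npz',im=im,d=d)
print(*im.mean(2).astype(int)[196:222,313:332],sep='\n')
cv2.imwrite('pics/s3c.png',cv2.resize(im[185:235,290:360],None,fx=8,fy=8,interpolation=cv2.INTER_CUBIC))
E
```

```text
time_s: 6.22
eef_pos: [0.4545, -0.1398, 0.208]
tcp_rot: [[-1.0, 0.0, 0.001], [0.0, 1.0, 0.001], [-0.001, 0.001, -1.0]]
wrist_force: [-0.9, -0.8, -3.6]
gripper_width: 0.153
gripper_force: 40.0
t 6.22 at [ 0.4545 -0.1398  0.208 ] turn rad [ 0.0008  0.0007 -0.0003] shift cm in turned tool [-0.03 -0.02  0.2 ] world mm [ 0.3 -0.2 -2. ] wrench [-0.9 -0.8 -3.6]
[178 178 179 178 151  99 144 155 160 164 168 169 169 171 172 171 168 168
 170]
[178 177 177 179 183 151 147 162 164 164 169 172 174 171 172 172 169 172
 175]
[175 178 178 179 173 116 157 164 166 167 166 171 170 160 162 166 169 172
 177]
[142 167 182 175 137  76 162 161 159 161 162 165 161 153 153 160 169 170
 171]
[ 67 101 159 141  65  99 166 169 164 158 153 154 153 150 149 160 164 167
 167]
[ 83  77  67  66 161 189 186 191 201 168 143 145 151 147 158 168 163 164
 165]
[ 84  83  79  62 228 216 205 162 125 165 198 148 156 163 172 171 163 160
 161]
[ 83  83  82  76  67 235 127  91  91  90 160 184 161 170 179 174 166 159
 155]
[ 83  83  82  80  92 225  87  95  93  97 192 187 166 174 173 169 165 160
 151]
[ 83  82  81  82  90 164 162 140
[... 610 characters left out ...]
80  73  70 140 225 109 100 115 240  86  90  92 156 174 172 173
 169]
[ 82  83  81  75  71 155 221 116 134 207 102  88  94  90 158 176 171 170
 167]
[ 82  85  83  77  72 154 217 192 193 185 163 106  92  89 156 172 171 171
 169]
[ 84  84  82  79  72  78 165 200 183 182 186 194 122  92 152 168 171 173
 170]
[ 86  84  85  75  71  70 201 183 181 181 181 184 192 143 152 163 168 172
 170]
[ 86  86  83  76  80 174 185 182 180 181 180 182 185 185 181 163 168 170
 170]
[ 84  85  81  76 173 186 183 182 182 181 183 181 182 182 181 187 173 172
 167]
[ 86  82  83 138 186 185 183 182 181 181 180 181 181 181 181 180 181 181
 162]
[ 82  84 141 186 185 184 185 182 181 181 180 180 180 181 180 181 181 183
 188]
```

View pics/s3c.png

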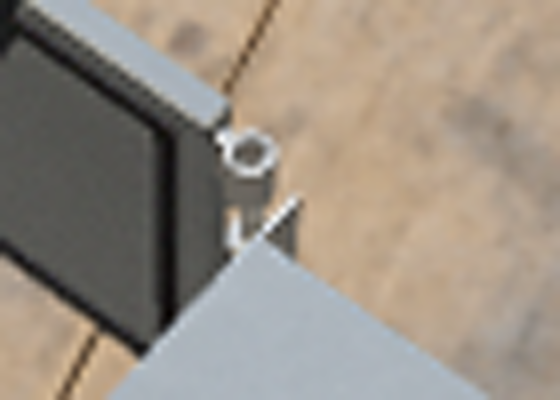

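Run:
```python
from h import *
c=get_calibration('side');K=np.array([[c['fx'],0,c['cx']],[0,c['fy'],c['cy']],[0,0,1.]])
pr=lambda p:cv2.projectPoints(np.array([p]),np.array(c['rvec']),np.array(c['tvec']),K,None)[0].ravel().round(2)
x,y=.5555,-.1395
for z in(.152,.172,.1935,.2265):print(z,pr((x,y,z)),pr((x+.01,y,z)),pr((x,y+.01,z)))
P=ray('side',321.05,210.3,.1935)
for z in(.225,.2265,.228): Q=ray('side',320.85,203.6,z);print(z,Q.round(4),((P-Q)*1000).round(1)[:2])
```

```text
0.152 [321.49 217.47] [324.46 219.59] [323.89 214.91]
0.172 [321.54 213.64] [324.56 215.77] [323.98 211.05]
0.1935 [321.6  209.39] [324.67 211.54] [324.07 206.78]
0.2265 [321.7  202.59] [324.84 204.78] [324.23 199.94]
0.225 [ 0.5551 -0.1424  0.225 ] [ 1.  -0.1]
0.2265 [ 0.5557 -0.1431  0.2265] [0.4 0.6]
0.228 [ 0.5563 -0.1438  0.228 ] [-0.2  1.3]
```

```bash
python3 -m inch '[[[0,0,0,-0.04,0.05,0.4,0.8],[0,0,0,0,0,0.4,0.8],[0,0,0,0,0,0.3,0.8],[0,0,0,0,0,0.3,0.8],[0,0,0,0,0,0,0.8]]]'
```

```text
time_s: 6.9
eef_pos: [0.4553, -0.1394, 0.1946]
tcp_rot: [[-1.0, 0.0, 0.002], [0.0, 1.0, -0.0], [-0.002, -0.0, -1.0]]
wrist_force: [0.6, -0.4, -4.4]
gripper_width: 0.155
gripper_force: 40.0
```

```bash
python3 -m inch '[[[0,0,0,0,0,0.3,0.8],[0,0,0,0,0,0.3,0.8],[0,0,0,0,0,0,0.8]]]'; python3 -m inch '[[[0,0,0,0,0,0.3,0.8],[0,0,0,0,0,0.3,0.8],[0,0,0,0,0,0,0.8]]]'
```

```text
time_s: 7.28
eef_pos: [0.4552, -0.1393, 0.1885]
tcp_rot: [[-1.0, 0.0, 0.002], [0.0, 1.0, 0.0], [-0.002, 0.0, -1.0]]
wrist_force: [1.3, -0.2, -3.8]
gripper_width: 0.155
gripper_force: 40.0
time_s: 7.65
eef_pos: [0.4552, -0.1394, 0.1825]
tcp_rot: [[-1.0, 0.0, 0.002], [0.0, 1.0, 0.0], [-0.002, 0.0, -1.0]]
wrist_force: [0.4, 0.8, -4.8]
gripper_width: 0.149
gripper_force: 40.0
```

```bash
python3 -m inch '[[[0,0,0,0,0,0.25,0.8],[0,0,0,0,0,0,0.8]]]'|grep -E 'eef|wrist'; python3 -m inch '[[[0,0,0,0,0,0.2,0.8],[0,0,0,0,0,0,0.8]]]'|grep -E 'eef|wrist'; python3 -m inch '[[[0,0,0,0,0,0.15,0.8],[0,0,0,0,0,0,0.8]]]'|grep -E 'eef|wrist'
```

```text
eef_pos: [0.4552, -0.1394, 0.1801]
wrist_force: [0.4, -1.0, -3.9]
eef_pos: [0.4554, -0.1395, 0.1785]
wrist_force: [0.6, -0.4, -0.5]
eef_pos: [0.4551, -0.1396, 0.1773]
wrist_force: [-3.9, 0.7, 5.2]
```

The door is seated: the force reversed at TCP z ≈ 0.178, which puts the rim at about 0.172. I'll release, rise, and look from the side.

```bash
python3 -m inch '[[[0,0,0,0,0,-0.1,4],[0,0,0,0,0,0,4],[0,0,0,0,0,0,4],[0,0,0,0,0,0,4],[0,0,0,0,0,-1.5,4]]]'
python3 -m inch '[[[0,0,0,0,0,-3,4],[0,0,0,0,0,-4,4],[0,0,0,0,0,-2.5,0],[0,0,0,0.5,2,0,0],[0,0,0,2,4,0,0]]]'
python3 - <<'E'
from h import *
s=get_state();D=doorR(0,0)
plan(toolR(D),np.array([.4255,-.095,.175]))
z=read_camera('side');im,d=z;cv2.imwrite('pics/side4.png',im);W=world('side',d)
for n in('top','wrist'):cv2.imwrite(f'pics/{n}4.png',read_camera(n)[0])
cv2.imwrite('pics/s4c.png',cv2.resize(im[130:290,190:430],None,fx=3,fy=3,interpolation=cv2.INTER_CUBIC))
print(s['gripper_width'])
E
```

```text
time_s: 9.02
eef_pos: [0.4548, -0.1392, 0.1926]
tcp_rot: [[-1.0, 0.0, 0.0], [0.0, 1.0, 0.001], [-0.0, 0.001, -1.0]]
wrist_force: [-0.1, 0.3, 0.4]
gripper_width: 0.455
gripper_force: 0.0
time_s: 9.65
eef_pos: [0.4293, -0.0782, 0.2866]
tcp_rot: [[-1.0, 0.001, 0.001], [0.001, 1.0, 0.001], [-0.001, 0.001, -1.0]]
wrist_force: [1.3, 0.3, -0.4]
gripper_width: 0.138
gripper_force: 0.0
t 9.65 at [ 0.4293 -0.0782  0.2866] turn rad [ 0.0008  0.0008 -0.0015] shift cm in turned tool [ 0.38 -1.68 11.16] world mm [  -3.8  -16.8 -111.6] wrench [ 1.3  0.3 -0.4]
0.13838605840690432
```

View pics/s4c.png

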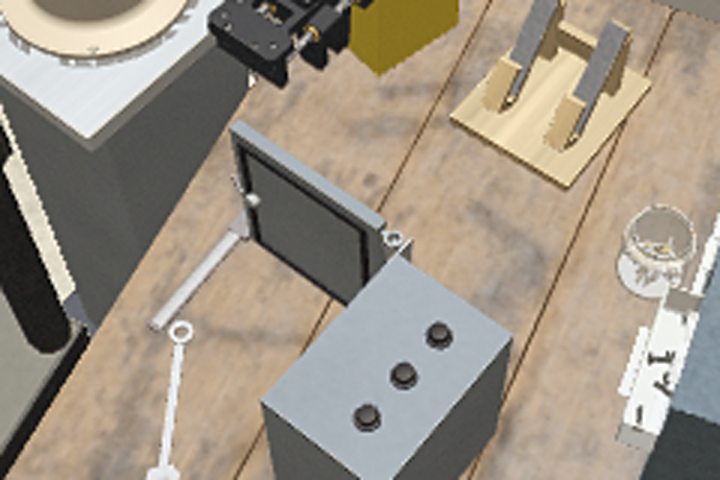

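The crop shows the door hanging upright on both pins and about 90° open. Its upper knuckle is at crop (392,238), and the gripper is clear. Next I'll work out the sweep to push it shut.

```bash
python3 - <<'E'
from h import *
pin=np.array([.5555,-.1395]);prev=np.array([.4255,-.0782])
for f in range(0,91,10):
    a=np.radians(f);u=-np.array([np.cos(a),np.sin(a)]);n=np.array([-np.sin(a),np.cos(a)])
    p=pin+.13*u+(.007+.009*np.sin(a)+.0175*np.cos(a))*n;d=(p-prev)*100;prev=p
    print(f,p.round(4),'tool x,y cm',(-d[0]).round(2),d[1].round(2))
E
python3 -m inch '[[[0,0,0,0.2,0,3,0],[0,0,0,0.2,0,4,0],[0,0,0,0,0,4,0],[0,0,0,0,0,0,0]]]'
```

```text
0 [ 0.4255 -0.115 ] tool x,y cm -0.0 -3.68
10 [ 0.423  -0.1367] tool x,y cm 0.25 -2.17
20 [ 0.4243 -0.159 ] tool x,y cm -0.13 -2.24
30 [ 0.4296 -0.1814] tool x,y cm -0.53 -2.24
40 [ 0.4391 -0.203 ] tool x,y cm -0.95 -2.16
50 [ 0.4527 -0.2229] tool x,y cm -1.36 -1.99
60 [ 0.4701 -0.2403] tool x,y cm -1.74 -1.74
70 [ 0.4909 -0.2543] tool x,y cm -2.08 -1.4
80 [ 0.5143 -0.2642] tool x,y cm -2.34 -0.99
90 [ 0.5395 -0.2695] tool x,y cm -2.52 -0.53
time_s: 10.3
eef_pos: [0.425, -0.0789, 0.1756]
tcp_rot: [[-1.0, 0.0, -0.003], [0.0, 1.0, 0.002], [0.003, 0.002, -1.0]]
wrist_force: [-0.1, -0.1, 0.1]
gripper_width: 0.005
gripper_force: 0.0
```

```bash
python3 -m inch '[[[0,0,0,0,-2.5,0,0],[0,0,0,0,-1.2,0,0],[0,0,0,0.25,-2.2,0,0],[0,0,0,-0.15,-2.2,0,0],[0,0,0,-0.5,-2.2,0,0]]]'
python3 -m inch '[[[0,0,0,-0.95,-2.2,0,0],[0,0,0,-1.35,-2.0,0,0],[0,0,0,-1.75,-1.75,0,0],[0,0,0,0,0,0,0]]]'
python3 - <<'E'
from h import *
im,d=read_camera('side');W=world('side',d);cv2.imwrite('pics/side5.png',im)
cv2.imwrite('pics/s5c.png',cv2.resize(im[130:290,190:430],None,fx=3,fy=3,interpolation=cv2.INTER_CUBIC))
E
```

```text
time_s: 10.92
eef_pos: [0.4306, -0.1834, 0.1786]
tcp_rot: [[-1.0, 0.001, 0.003], [0.001, 1.0, -0.001], [-0.003, -0.001, -1.0]]
wrist_force: [-0.8, -0.9, 0.1]
gripper_width: 0.007
gripper_force: 0.0
time_s: 11.42
eef_pos: [0.4713, -0.2429, 0.1778]
tcp_rot: [[-1.0, 0.001, 0.002], [0.001, 1.0, -0.0], [-0.002, -0.0, -1.0]]
wrist_force: [0.6, 0.2, -0.1]
gripper_width: 0.004
gripper_force: 0.0
```

View pics/s5c.png

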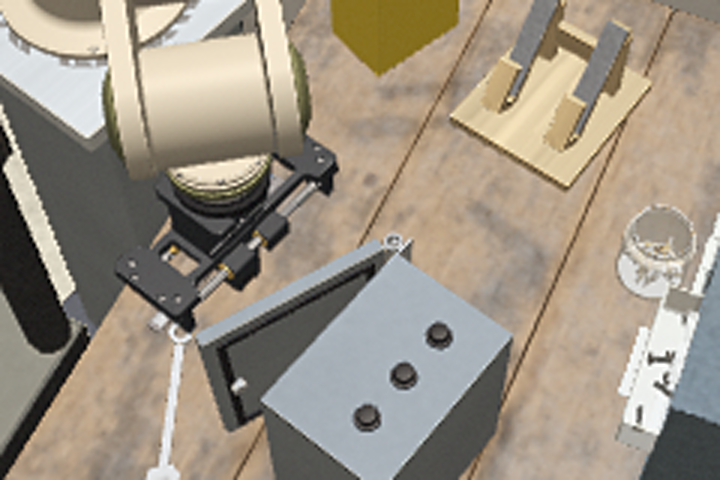

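The door has swung to about 30° from shut and still hangs on the pins. I'll continue gently.

```bash
python3 -m inch '[[[0,0,0,-2.0,-1.4,0,0],[0,0,0,-2.3,-1.0,0,0],[0,0,0,-1.2,-0.3,0,0],[0,0,0,-0.5,0,0,0],[0,0,0,0,0,0,0]]]'
python3 -m inch '[[[0,0,0,-0.3,0,0,0],[0,0,0,-0.3,0,0,0],[0,0,0,0,0,0,0]]]'
```

```text
time_s: 12.1
eef_pos: [0.5304, -0.2684, 0.178]
tcp_rot: [[-1.0, -0.0, 0.002], [-0.0, 1.0, 0.0], [-0.002, 0.0, -1.0]]
wrist_force: [-0.3, 0.6, -0.9]
gripper_width: 0.004
gripper_force: 0.0
time_s: 12.48
eef_pos: [0.5368, -0.2689, 0.1779]
tcp_rot: [[-1.0, 0.0, 0.002], [0.0, 1.0, -0.0], [-0.002, -0.0, -1.0]]
wrist_force: [-0.2, 0.1, -1.0]
gripper_width: 0.01
gripper_force: 0.0
```

```bash
for i in 1; do python3 -m inch '[[[0,0,0,-0.2,0,0,0],[0,0,0,0,0,0,0]]]'|grep -E 'eef|wrist'; done; python3 -m inch '[[[0,0,0,-0.2,0,0,0],[0,0,0,0,0,0,0]]]'|grep -E 'eef|wrist'
python3 - <<'E'
from h import *
im,d=read_camera('side');W=world('side',d);cv2.imwrite('pics/side6.png',im)
cv2.imwrite('pics/s6c.png',cv2.resize(im[170:290,250:380],None,fx=4,fy=4,interpolation=cv2.INTER_CUBIC))
m=(W[...,2]>.196)&(W[...,2]<.213)&(W[...,0]>.5)&(W[...,0]<.566)&(W[...,1]<-.13)&(W[...,1]>-.34)
p=W[m];print(len(p))
for y in np.arange(-.32,-.14,.03):
    q=p[abs(p[:,1]-y)<.01]
    if len(q):print(y.round(3),len(q),np.percentile(q[:,0],[5,50,95]).round(4),np.median(q[:,2]).round(4))
E
```

```text
eef_pos: [0.5388, -0.2689, 0.1779]
wrist_force: [-0.4, -0.4, -0.7]
eef_pos: [0.5408, -0.2689, 0.1779]
wrist_force: [-0.1, -0.3, 0.3]
289
-0.32 29 [0.5569 0.5612 0.5652] 0.2002
-0.29 33 [0.5558 0.5616 0.5652] 0.2004
-0.26 31 [0.5512 0.5608 0.5649] 0.2014
-0.23 27 [0.5579 0.5622 0.5652] 0.2028
-0.2 44 [0.5528 0.5599 0.5651] 0.2035
-0.17 28 [0.5543 0.5614 0.564 ] 0.2031
```

View pics/s6c.png

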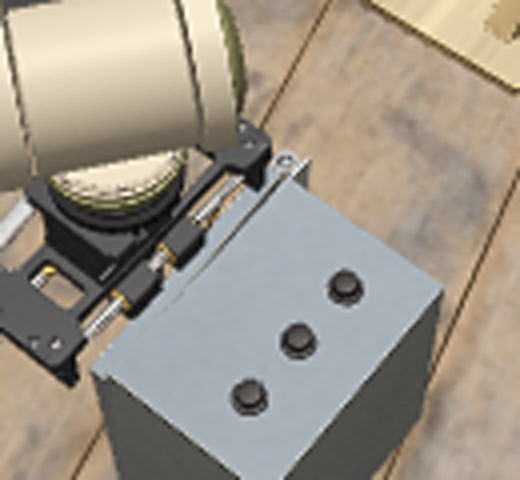

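The door appears nearly parallel to the front, its top edge running along the roof's front edge. I'll press on until it resists, then back off and measure.

```bash
python3 -m inch '[[[0,0,0,-0.15,0,0,0],[0,0,0,0,0,0,0]]]'|grep -E 'eef|wrist'; python3 -m inch '[[[0,0,0,-0.15,0,0,0],[0,0,0,0,0,0,0]]]'|grep -E 'eef|wrist'; python3 -m inch '[[[0,0,0,-0.15,0,0,0],[0,0,0,0,0,0,0]]]'|grep -E 'eef|wrist'
```

```text
eef_pos: [0.5423, -0.2689, 0.1779]
wrist_force: [-0.4, -0.6, 0.6]
eef_pos: [0.5436, -0.2689, 0.1779]
wrist_force: [-2.6, -0.1, 1.5]
eef_pos: [0.5438, -0.2688, 0.1779]
wrist_force: [-11.3, 0.2, 4.6]
```

```bash
python3 -m inch '[[[0,0,0,1,0,0,0],[0,0,0,4,0,0,0],[0,0,0,6,0,-2,0],[0,0,0,3,5,-5,0],[0,0,0,0,6,-5,0]]]'
python3 -m inch '[[[0,0,0,0,6,0,0],[0,0,0,0,6,0,0],[0,0,0,0,6,0,0],[0,0,0,0,0,0,0]]]'
cat > m2.py <<'E'
from h import *
s=get_state();print(s['time_s'],s['eef_pos'],s['wrist_force'])
for n in('top','side'):
    im,d=read_camera(n);W=world(n,d);cv2.imwrite(f'pics/{n}7.png',im)
    m=(W[...,2]>.19)&(W[...,2]<.217)&(W[...,0]>.5)&(W[...,0]<.567)&(W[...,1]<-.13)&(W[...,1]>-.34);p=W[m]
    print(n,'top edge z',np.median(p[:,2]).round(4),'y',np.percentile(p[:,1],[2,98]).round(4),'slope rad',np.polyfit(p[:,1],p[:,0],1)[0].round(4),'x',np.percentile(p[:,0],[2,50,98]).round(4))
    m=(W[...,2]>.03)&(W[...,2]<.19)&(W[...,0]>.52)&(W[...,0]<.567)&(W[...,1]<-.17)&(W[...,1]>-.31);p=W[m]
    if len(p)>200: c=p.mean(0);v=np.linalg.svd(p-c,full_matrices=False)[2][2];print(n,'face normal',v.round(3),'x',c.round(4),len(p))
E
python3 m2.py; python3 -c "
import cv2;i=cv2.imread('pics/top7.png');cv2.imwrite('pics/t7c.png',cv2.resize(i[100:250,280:450],None,fx=3.5,fy=3.5,interpolation=cv2.INTER_CUBIC))"
```

```text
time_s: 14.4
eef_pos: [0.4097, -0.1795, 0.2793]
tcp_rot: [[-1.0, 0.003, 0.003], [0.003, 1.0, -0.0], [-0.003, -0.0, -1.0]]
wrist_force: [0.1, 0.2, -0.1]
gripper_width: 0.006
gripper_force: 0.0
time_s: 14.9
eef_pos: [0.4109, 0.0029, 0.2784]
tcp_rot: [[-1.0, -0.005, 0.004], [-0.005, 1.0, 0.0], [-0.004, 0.0, -1.0]]
wrist_force: [-0.7, -0.8, -0.4]
gripper_width: 0.005
gripper_force: 0.0
14.9 [0.41085843 0.0029244  0.27835378] [-0.66905656 -0.81971151 -0.43205277]
top top edge z 0.2011 y [-0.3206 -0.1379] slope rad -0.0171 x [0.5491 0.557  0.5665]
top face normal [-0.999 -0.036  0.002] x [ 0.5518 -0.24    0.1161] 815
side top edge z 0.2018 y [-0.3257 -0.1393] slope rad -0.0246 x [0.5511 0.5604 0.5664]
```

View pics/t7c.png

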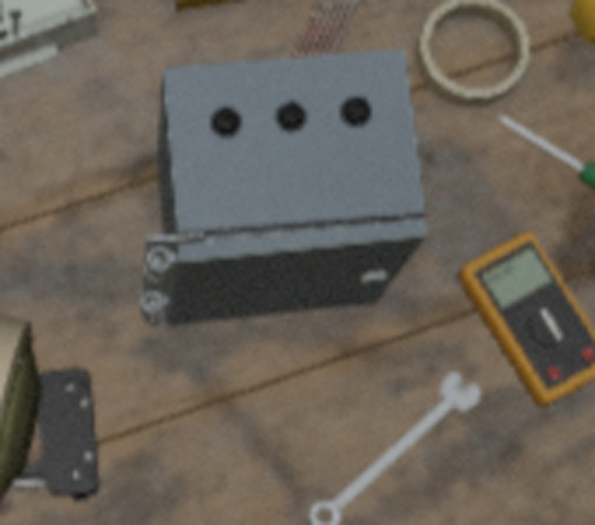

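The crop shows the door shut flush against the front. Both knuckles are on their pins at crop (157,260) and (153,302). The face is within about 0.04 rad of the front, and the multimeter and wrench are where they were. I'm handing in.

```bash
python3 -c "
from bench import *
print(job_done())"
```

```text
the job is handed in; nothing more can be done
None
```

The door hangs fully down on both pins and is released and shut to within about 0.04 rad. The multimeter, the wrench and the jar were not touched, and I handed the job in at about 15 s; the hand-in did not report a verdict.

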